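Mix the solder paste on the touch mixer

ROBOT

A 7-joint arm with a two-finger parallel gripper is mounted at the origin on the work surface. World frame = base frame: x ahead of the robot, y to its left, z up, the work surface at z = 0. Lengths are in m, angles in rad, forces in N, time in s.
With the tool pointing down it reaches from about 0.425 to 0.925 m from the base axis. Payload 6.8 kg.
Tool frame: the origin (TCP) lies on the centre line of the jaws, within the pads' length; the fingertips stand 8 mm ahead of it and the grasp point (between the pads) lies 11 mm behind it (bot.tips_ahead is the distance from the TCP to the fingertips, in m); z points along the fingers, y is the line along which they close (so a half turn about z gives the same grasp; the last joint's range is limited). The gripper opens to 85 mm and grips with 20 to 120 N. Pads are 22 mm wide; open, the fingers measure 114 mm over their backs; the gripper's body (76 mm by 85 mm) begins 54 mm behind the grasp point. The pads swing forward as they close: fully open they stand 13 mm farther back than shut.
Start: joints at [1.201, 0.477, 0.022, 1.555, -0.011, 1.109, -0.083], TCP at [0.175, -0.652, 0.202] pointing down, gripper open.
Joint ranges: [-2.96, 2.96], [-0.34, 2.1], [-1.41, 1.46], [0.24, 2.44], [-1.37, 4.51], [0.17, 1.92], [-2.96, 2.96]. Speed limits (rad/s): [2.39, 2.39, 3.14, 3.14, 3.14, 3.14, 3.14].

INTERFACE

Orientations are given as a unit quaternion [w, x, y, z].
In Python, from station import bot gives the robot as it stands.
- The arm moves only by the tool send_rows, never from a script. Its argument "deltas" is text: rows parted by semicolons, each of 4 numbers parted by spaces: the shift along the tool's x, y, z in m, then the turn about the tool's z in degrees. In form: x y z spin; .... A call has 1 to 5 rows; each row is the pose to reach, as a shift and turn from the pose commanded when the call began, along the tool's axes at that moment; what a row does not reach only later rows make up. A row lasts 1/10 s, in which the tool goes at most 50 mm and 8.59 degrees, less where a joint would pass 70% of its speed; a pose out of reach is approached as far as the arm can. A call with a gripper value outside its range is refused whole. "claw" is the opening, from 0 (shut) to 1 (fully open), set as the call begins (left out, the last holds). The fingers move at their own pace and stop on an object; "force" is the grip in N (left out, the last holds). Time passes only in rows, so rows that repeat a pose let the fingers close. It gives the time, the measured TCP pose, the force, the opening and the grip force at its end, in the units of the state.
- bot.get_obs(): the state, without advancing time (a new reading comes with each control period).
- bot.read_camera(name): name is "side" or "top" or "wrist"; returns a dict with "img" (480x640x3 uint8, red, green, blue), "depth" (480x640 float32, m along the optical axis (not along the pixel's ray), 0 where there is no reading), "fx", "fy", "cx", "cy" (pixels), "camera_from_world" (4x4, takes a point from world to camera coordinates). Camera axes: x right, y up, looking along -z (the intrinsics and any distortion apply to the point x, -y, -z); pixel columns grow to the right and rows downward; lengths in m; the calibration is good to about 2 mm. The wrist camera is an equidistant fisheye: a pixel r from the principal point sees the ray r / f radians off the axis. A picture is of the moment at which its call begins.
- bot.hand_in(): hands the job in; it is judged then, once.
Trained networks look in a picture, given as the dict that the camera call returned (one of the last four; its "shot" number tells which), for a name from the list of things; names that differ only in an ending like _2 or _b are one class to them, and where a whole thing is asked for, a point or a joint stands for the part that bears it (a point fixed in the world has none). Each returns a list of dicts, best first, with "confidence" (0 to 1); they miss things now and then, are a little off and sometimes report something else, mostly with a low value. They report only what shows in the picture. A call takes as long as a camera call. They do not tell look-alikes from the thing itself.
- bot.masks_of(picture, query): "mask" (480x640 bool, what is visible of it).
- bot.landmark_of(picture, query): "xyz" ([x, y, z] in m, in world coordinates, good to about 4 mm: a listed point, or the origin of a listed thing).
The state is a dict: "t": time; "q": joint angles; "joint_vel": joint speeds; "joint_torque": joint torques, N m; "eef_pos": TCP position; "tool_rot": TCP orientation; "contact_force": force on the tool from outside, world axes, zero at the start; "torque": the same for the moment, N m; "gripper_width": opening from 0.0 (shut) to 1.0 (fully open); "grasp_force": force on a finger pad.
Only numpy, scipy, OpenCV 4.12 (cv2) and the standard library are available. Lean on these libraries where they do the work, as an engineer would, in place of code of your own. Each camera call takes 0.05 s, during which the arm holds its last target. There are 200 camera calls.

TASK

Tip the orange cover of the touch mixer over until it snaps fully open, then take the green-lidded paste jar and press it upright and centred onto the mixer's round pad, all the way down, holding it down for a good two seconds. Then stand the jar upright in the middle of the dark grey metal work plate without dropping it and let go, leaving the cover open and the yellow-lidded jar, the copper spool and the white cup where they are.

Things in the scene. Friction and masses are not known exactly. Their poses are not given: they have to be found in the camera images.
- mixer: Touch mixer, fixed: white housing 140 (x) x 170 (y) x 60 mm high. Origin on the bench directly under the pad's centre; z up; the cover's hinge is on its +y side, 60 mm from the pad's axis, running along the mixer's x; the speed knob is on its -x side.
- cover (a joint): Angle of the orange cover, rad: 0 closed (flat over the pad), 2.1 fully open (swung up and over towards the mixer's +y). A spring drives it to the nearer stop; the snap point is at about 0.8 rad. Starts closed. Pushing its tab towards the mixer's +y with 2 to 3 N opens it. Open, its plate leans back 30 deg from vertical, clear of the pad, and the tab points outwards.
- cover_hinge (a point): Middle of the cover's hinge line, 86 mm above the bench; axes are the cover's (the mixer's when closed). The cover is an L in side view: a plate 86 mm wide (x), 102 mm from hinge line to free edge, 4 mm thick, flat over the pad when closed, and a finger tab rising from the hinge line.
- cover_tab_tip (a point): Middle of the free edge (black grip, 9 mm thick) of the cover's tab: 50 mm wide, 5 mm thick, 64 mm long from the hinge line. Closed, it leans 15 deg from vertical towards the pad, tip about 148 mm above the bench. Swung about 50 deg away from the pad, it snaps on by itself.
- pad (a joint): How far the pad is pressed down, m: 0 up, 0.012 fully down against its stop. Spring: starts to move at about 2.5 N, fully down at about 11 N; springs back up when let go. The jar's weight alone does not press it fully down.
- pad_top (a point): Centre of the top of the round black rubber pad (blue disc in its middle), 68 mm across, 75 mm above the bench when up, hidden below the cover when that is closed; it stands 15 mm proud of the housing.
- paste_jar_center (a point): Centre (half-way up) of the paste jar: closed upright cylinder, grey with a paper label and a GREEN lid, 54 mm diameter, 84 mm high, about 0.2 kg, loose, standing on the bench; z is its axis. The jar to be mixed.
- plate_top (a point): Centre of the top of the dark grey metal work plate, fixed: 140 x 140 mm, 8 mm thick, top 8 mm above the bench.
- flux_jar_center (a point): Centre of the other jar: same shape and size, white with a YELLOW lid, loose. Leave it alone.
- spool_center (a point): Centre of the upright copper wire spool, 60 mm diameter, 66 mm high, wooden flanges, loose. Leave it alone.
- cup_center (a point): Centre of the empty white cup, 76 mm diameter, 85 mm high, loose, light. Leave it alone.
Mind the look-alikes: they are no part of the job. There is more than one size of the part that bears paste_jar_center; the job needs the smallest.

How it is judged:
By the outcome, as a careful person would: the job done as asked, in the order asked, and still so for the second after the job is handed in, with the robot touching nothing.
It also fails if it takes over 67 s, if anything falls off the work surface, if the arm or the gripper's body presses on something with over 40 N, if the wrist force passes 120 N, or if a joint passes its speed limit or range.

## Working session

There is one attempt and no reset: what is moved stays moved. The work goes in short steps, Python scripts to look and compute and a tool call to move; the robot and the scene stay as the last step left them, time stands still between calls to the robot, and variables do not carry over. Pictures are saved under pics/ and viewed, at most 10 in all, crops included, and the job is handed in when it is done.

Besides the shell and the picture viewer there is one more tool, called by a JSON object that holds its "fn" and its "kwargs", one argument or row to a line. send_rows: Moves the arm, as the interface text tells. Its arguments: {"type":"object","properties":{"deltas":{"type":"string"},"claw":{"type":"number"},"force":{"type":"number"}},"required":["deltas"]}

```bash
mkdir -p pics
cat > h.py <<'E'
from station import bot
import numpy as np, cv2
def save(p,n): cv2.imwrite('pics/'+n+'.png',p['img'][:,:,::-1])
def w(p,u,v):
    d=p['depth'][int(v),int(u)]; c=np.array([(u-p['cx'])/p['fx']*d,-(v-p['cy'])/p['fy']*d,-d,1])
    return (np.linalg.inv(p['camera_from_world'])@c)[:3]
def marks(p,names):
    for n in names:
        for r in bot.landmark_of(p,n): print(n,np.round(r['xyz'],3),round(r['confidence'],2))
E
python3 - <<'E'
from h import *
o=bot.get_obs(); print(o)
N='mixer cover_hinge cover_tab_tip pad_top paste_jar_center plate_top flux_jar_center spool_center cup_center'.split()
for c in ('top','side'):
    p=bot.read_camera(c); save(p,c+'0'); print(c); marks(p,N)
E
```

```text
{'t': 0.0, 'q': array([ 1.20089644,  0.4778126 ,  0.02235093,  1.55648356, -0.01149902,
        1.10931867, -0.08308072]), 'joint_vel': array([ 6.19654575e-04,  7.68180370e-04, -1.64962631e-03, -5.55468157e-04,
       -9.76574170e-05, -1.24350783e-03, -2.41609417e-04]), 'joint_torque': array([ 1.15993709e-03, -5.96434164e+01,  1.60810076e+00, -2.81193191e+01,
        1.24890968e-02,  9.44659085e-03, -2.48636252e-05]), 'eef_pos': array([ 0.17450142, -0.65135831,  0.20100407]), 'tool_rot': array([-9.26284184e-04,  9.91442358e-01,  1.30541770e-01, -1.96551897e-04]), 'contact_force': array([-1.14110701e-01, -3.48444205e-01, -3.12743417e-04]), 'torque': array([ 0.02518668, -0.05823687,  0.04381477]), 'grasp_force': 0.0, 'gripper_width': 1.0044570622065458}
top
mixer [ 0.559  0.215 -0.002] 0.56
cover_hinge [0.549 0.273 0.087] 0.88
cover_tab_tip [0.551 0.263 0.146] 0.94
cover_tab_tip [ 0.631 -0.186  0.04 ] 0.51
paste_jar_center [ 0.56  -0.423  0.058] 0.91
paste_jar_center [ 0.574 -0.315  0.04 ] 0.64
plate_top [ 0.524 -0.044  0.007] 0.61
flux_jar_center [ 0.633 -0.186  0.04 ] 0.76
spool_center [ 0.443 -0.216  0.033] 0.94
cup_center [0.699 0.048 0.042] 0.67
cup_center [ 0.556  0.215 -0.002] 0.44
side
mixer [0.556 0.217 0.   ] 0.64
cover_hinge [0.55  0.273 0.09 ] 0.92
cover_tab_tip [0.548 0.255 0.15 ] 0.68
cover_tab_tip [ 0.526 -0.048  0.012] 0.2
pad_top [0.552 0.271 0.089] 0.55
pad_top [0.556 0.216 0.075] 0.41
paste_jar_center [ 0.578 -0.314  0.04 ] 0.87
paste_jar_center [ 0.444 -0.324  0.056] 0.64
paste_jar_center [ 0.563 -0.423  0.058] 0.6
plate_top [ 0.532 -0.05   0.01 ] 0.94
plate_top [ 0.577 -0.315  0.046] 0.35
flux_jar_center [ 0.64  -0.187  0.043] 0.73
spool_center [ 0.446 -0.214  0.033] 0.62
cup_center [0.696 0.048 0.042] 0.69
```

View pics/top0.png

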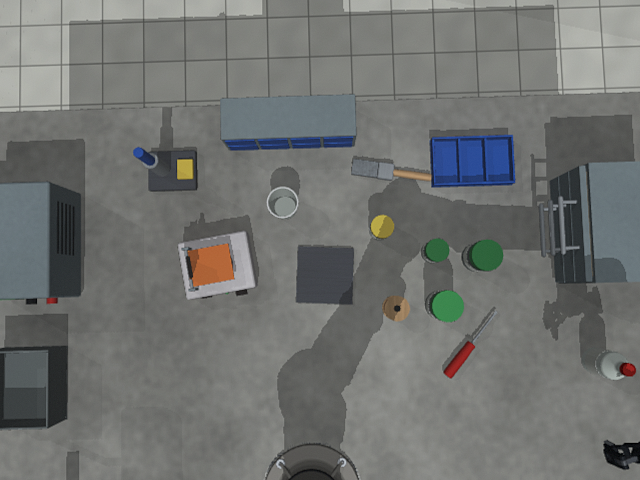

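View pics/side0.png

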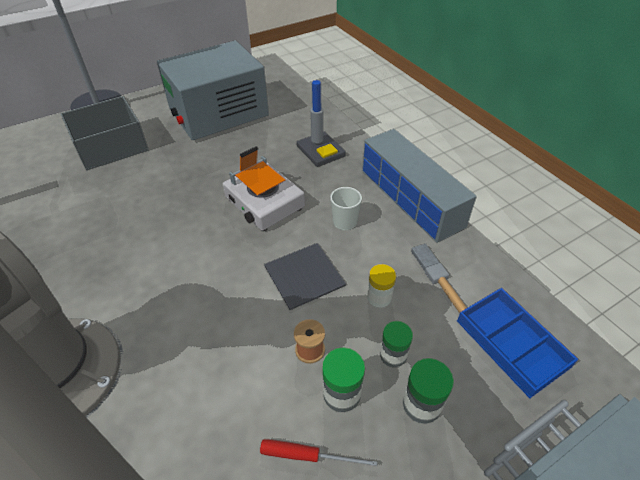

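Top view: the mixer is at (213,262) with its cover closed. There are three green-lidded jars: the small one at (436,250) and big ones at (447,305) and (485,255). The plate is at (325,274) and the cup at (283,202). The smallest jar is therefore at about (0.576, -0.315), and the mixer is yawed about 7°. I'll open the cover first, with the jaws shut.

{"fn": "send_rows", "kwargs": {
  "deltas": "0.22 -0.11 -0.03 15; 0.22 -0.11 -0.03 15; 0.22 -0.11 -0.03 15; 0.22 -0.11 -0.03 15; 0.22 -0.11 -0.03 15",
  "claw": 0,
  "force": 40
}}

```text
t: 1.5
eef_pos: [0.3604, -0.4871, 0.2325]
tool_rot: [0.0, 1.0, 0.0, 0.0]
contact_force: [0.3, -0.3, -0.1]
gripper_width: 0.145
grasp_force: 0.0
```

```bash
cat >> h.py <<'E'
def yaw_edge():
    pass
E
python3 - <<'E'
from h import *
p=bot.read_camera('top')
for q in ('mixer','cover','paste_jar_center','plate_top'):
    for r in bot.masks_of(p,q):
        m=r['mask']; c=cv2.minAreaRect(np.argwhere(m)[:,::-1].astype(np.float32))
        v,u=np.argwhere(m).mean(0); print(q,round(r['confidence'],2),m.sum(),c,w(p,u,v).round(3))
marks(p,['cover_hinge','cover_tab_tip','mixer'])
print(bot.get_obs()['eef_pos'],bot.get_obs()['tool_rot'])
E
```

```text
mixer 0.91 4398 ((216.95945739746094, 266.75677490234375), (64.60880279541016, 73.97954559326172), 80.53767395019531) [0.552 0.203 0.094]
cover 0.74 1601 ((208.73660278320312, 265.84063720703125), (37.47970199584961, 45.068328857421875), 79.99201965332031) [0.552 0.225 0.088]
paste_jar_center 0.96 947 ((443.5, 306.0), (30.0, 37.0), 90.0) [ 0.444 -0.319  0.115]
paste_jar_center 0.85 533 ((434.5, 250.5), (23.0, 27.0), 90.0) [ 0.571 -0.308  0.091]
paste_jar_center 0.63 1036 ((481.0, 255.5), (31.0, 40.0), 90.0) [ 0.555 -0.409  0.119]
paste_jar_center 0.48 4388 ((217.53973388671875, 267.2135314941406), (64.45217895507812, 74.14629364013672), 79.4608154296875) [0.551 0.203 0.094]
plate_top 0.74 3226 ((324.3772888183594, 275.6989440917969), (57.5769157409668, 57.758544921875), 2.6025619506835938) [ 0.522 -0.046  0.011]
cover_hinge [0.554 0.272 0.086] 0.96
cover_tab_tip [0.551 0.261 0.145] 0.64
mixer [ 0.559  0.214 -0.004] 0.85
[ 0.3570493  -0.49004093  0.23178596] [ 7.68433072e-05  9.99998814e-01 -1.48324195e-03 -4.06671127e-04]
```

{"fn": "send_rows", "kwargs": {
  "deltas": "0.067 -0.235 0 0; 0.067 -0.235 0 0; 0.067 -0.235 0 0; 0.067 -0.235 0 0; 0.067 -0.235 0 0"
}}

```text
t: 2.4
eef_pos: [0.4255, -0.2526, 0.2321]
tool_rot: [0.0, 1.0, -0.001, 0.0]
contact_force: [1.7, -0.3, 0.1]
gripper_width: 0.001
grasp_force: 0.0
```

{"fn": "send_rows", "kwargs": {
  "deltas": "0.067 -0.235 0 0; 0.067 -0.235 0 0; 0.067 -0.235 0 0; 0.067 -0.235 0 0; 0.067 -0.235 0 0"
}}

```text
t: 2.9
eef_pos: [0.4931, -0.0177, 0.2322]
tool_rot: [-0.0, 1.0, -0.001, 0.0]
contact_force: [0.3, 0.1, 1.0]
gripper_width: 0.004
grasp_force: 0.0
```

{"fn": "send_rows", "kwargs": {
  "deltas": "0.067 -0.235 0 0; 0.067 -0.235 0 0; 0.067 -0.235 0 0; 0.067 -0.235 0 0; 0.067 -0.235 0 0"
}}

```text
t: 3.4
eef_pos: [0.5607, 0.2172, 0.2318]
tool_rot: [-0.0, 1.0, -0.001, 0.0]
contact_force: [1.0, 0.2, 0.1]
gripper_width: 0.001
grasp_force: 0.0
```

{"fn": "send_rows", "kwargs": {
  "deltas": "0 0 0.05 0; 0 0 0.08 0; 0 0 0.097 0; 0 0 0.097 0"
}}

```text
t: 3.8
eef_pos: [0.5584, 0.2137, 0.1318]
tool_rot: [0.001, 1.0, -0.001, -0.003]
contact_force: [-0.2, 0.3, -0.0]
gripper_width: -0.0
grasp_force: 0.0
```

{"fn": "send_rows", "kwargs": {
  "deltas": "-0.003 -0.02 0 0; -0.006 -0.035 0 0; -0.008 -0.05 0 0; -0.01 -0.065 0 0; -0.012 -0.08 0 0"
}}

```text
t: 4.3
eef_pos: [0.5478, 0.2975, 0.1355]
tool_rot: [-0.0, 1.0, 0.0, 0.0]
contact_force: [0.4, -1.2, 1.0]
gripper_width: 0.002
grasp_force: 0.0
```

{"fn": "send_rows", "kwargs": {
  "deltas": "-0.002 -0.02 0 0; -0.004 -0.04 0 0; -0.008 -0.065 0 0; -0.01 -0.09 0 0; -0.01 -0.1 0 0"
}}

```text
t: 4.8
eef_pos: [0.5362, 0.4, 0.1352]
tool_rot: [-0.001, 1.0, 0.002, -0.0]
contact_force: [-0.3, -0.0, 0.1]
gripper_width: -0.0
grasp_force: 0.0
```

{"fn": "send_rows", "kwargs": {
  "deltas": "0 0 -0.05 0; 0 0 -0.1 0; 0 0 -0.12 0; 0 0 -0.12 0",
  "claw": 1
}}

```text
t: 5.2
eef_pos: [0.5396, 0.3975, 0.2597]
tool_rot: [-0.002, 1.0, -0.0, 0.003]
contact_force: [1.1, 0.6, -0.3]
gripper_width: 0.684
grasp_force: 0.0
```

Run:
```python
from h import *
p=bot.read_camera('side'); save(p,'side1'); marks(p,['pad_top','cover_tab_tip','cover_hinge','mixer','paste_jar_center','plate_top'])
a=cv2.resize(p['img'][100:360,180:480],(600,520)); cv2.imwrite('pics/side1c.png',a[:,:,::-1])
p=bot.read_camera('top'); marks(p,['pad_top','mixer','paste_jar_center','plate_top'])
```

```text
pad_top [0.555 0.214 0.073] 0.37
cover_tab_tip [0.549 0.251 0.15 ] 0.86
cover_hinge [0.55  0.274 0.089] 0.58
mixer [0.56  0.219 0.001] 0.83
paste_jar_center [ 0.443 -0.328  0.057] 0.92
paste_jar_center [ 0.562 -0.422  0.056] 0.75
paste_jar_center [ 0.574 -0.316  0.041] 0.63
pad_top [ 0.558  0.213 -0.004] 0.18
mixer [ 0.557  0.213 -0.003] 0.59
mixer [ 0.634 -0.188  0.042] 0.25
paste_jar_center [ 0.576 -0.314  0.039] 0.81
paste_jar_center [ 0.562 -0.424  0.059] 0.72
paste_jar_center [ 0.448 -0.327  0.055] 0.58
plate_top [ 0.524 -0.046  0.008] 0.82
```

View pics/side1c.png

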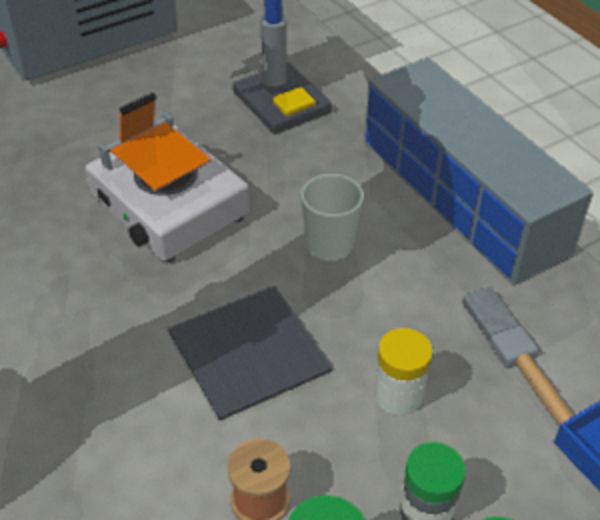

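The crop still shows the cover closed at (155,155) with its tab up at (138,115), and the arm isn't visible. I'll check the full view and the newest top view.

Run:
```python
from h import *
p=bot.read_camera('side'); q=bot.read_camera('top'); 
a=np.hstack([cv2.resize(p['img'],(400,300)),cv2.resize(q['img'],(400,300))]); cv2.imwrite('pics/both2.png',a[:,:,::-1])
o=bot.get_obs(); print(o)
for c in (p,q):
    T=c['camera_from_world']; x=T@np.r_[o['eef_pos'],1]; print(c['fx']*x[0]/-x[2]+c['cx'], c['cy']-c['fy']*x[1]/-x[2])
```

```text
{'t': 5.9, 'q': array([-0.41450953,  0.46438825, -0.45077906,  1.48632208,  0.20786914,
        1.23856971, -2.46241137]), 'joint_vel': array([ 0.00027983, -0.00227976, -0.00104129, -0.00153438,  0.00014286,
       -0.00188892, -0.00099922]), 'joint_torque': array([ 5.13746752e-03, -5.81563175e+01, -4.97508422e+00, -2.90419346e+01,
        1.35207773e-02,  2.09349120e-03, -1.01720623e-04]), 'eef_pos': array([0.53775758, 0.39618257, 0.25489249]), 'tool_rot': array([ 3.26139357e-05,  9.99999998e-01,  1.13783118e-05, -5.40752454e-05]), 'contact_force': array([-0.4910034 ,  0.56882807, -0.22806774]), 'torque': array([ 0.04637736,  0.0087984 , -0.00635161]), 'grasp_force': 0.0, 'gripper_width': 0.999711770750438}
214.3882817609978 87.38083316921711
109.25678764823346 271.7192078316662
```

View pics/both2.png

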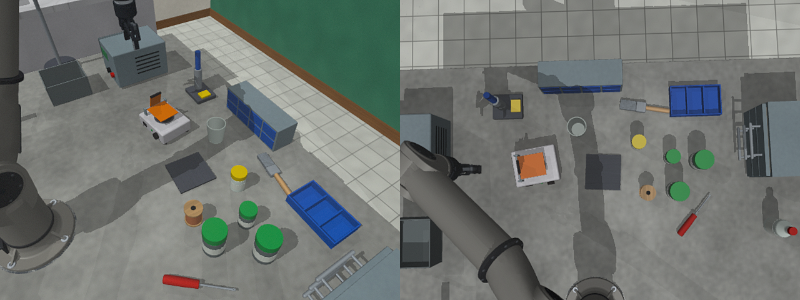

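The gripper is the dark shape at (125,30) in the left half, and the cover at (162,113) is still closed. The tips must have slid over the tab. I'll retry lower and more slowly, checking part-way.

{"fn": "send_rows", "kwargs": {
  "deltas": "0.022 0.184 0 0; 0.022 0.184 0 0; 0.022 0.184 0 0; 0.022 0.184 0 0; 0.022 0.184 0 0",
  "claw": 0
}}

```text
t: 6.4
eef_pos: [0.5617, 0.2047, 0.255]
tool_rot: [0.002, 1.0, -0.005, 0.0]
contact_force: [0.2, 0.1, -0.9]
gripper_width: 0.143
grasp_force: 0.0
```

{"fn": "send_rows", "kwargs": {
  "deltas": "0 0 0.05 0; 0 0 0.1 0; 0 0 0.125 0; 0 0 0.132 0; 0 0 0.132 0"
}}

```text
t: 6.9
eef_pos: [0.5594, 0.2128, 0.1226]
tool_rot: [-0.0, 1.0, 0.0, -0.001]
contact_force: [-0.2, 0.3, 0.4]
gripper_width: -0.003
grasp_force: 0.0
```

{"fn": "send_rows", "kwargs": {
  "deltas": "-0.002 -0.015 0 0; -0.004 -0.027 0 0; -0.006 -0.04 0 0; -0.008 -0.05 0 0; -0.01 -0.06 0 0"
}}

```text
t: 7.4
eef_pos: [0.5495, 0.2738, 0.1235]
tool_rot: [-0.0, 1.0, 0.001, 0.0]
contact_force: [0.2, -0.1, 0.2]
gripper_width: 0.001
grasp_force: 0.0
```

Run:
```python
from h import *
p=bot.read_camera('side'); q=bot.read_camera('top'); 
a=np.hstack([cv2.resize(p['img'][60:240,200:320],(320,480)),cv2.resize(q['img'][200:320,140:300],(480,480))]); cv2.imwrite('pics/both3.png',a[:,:,::-1])
o=bot.get_obs(); print(bot.tips_ahead,o['eef_pos'],o['contact_force']); marks(p,['cover_tab_tip'])
```

```text
0.008 [0.54898866 0.27462096 0.12327575] [-0.0858463  -0.48431717  0.53410855]
cover_tab_tip [0.548 0.259 0.146] 0.71
cover_tab_tip [ 0.64  -0.187  0.043] 0.68
```

View pics/both3.png

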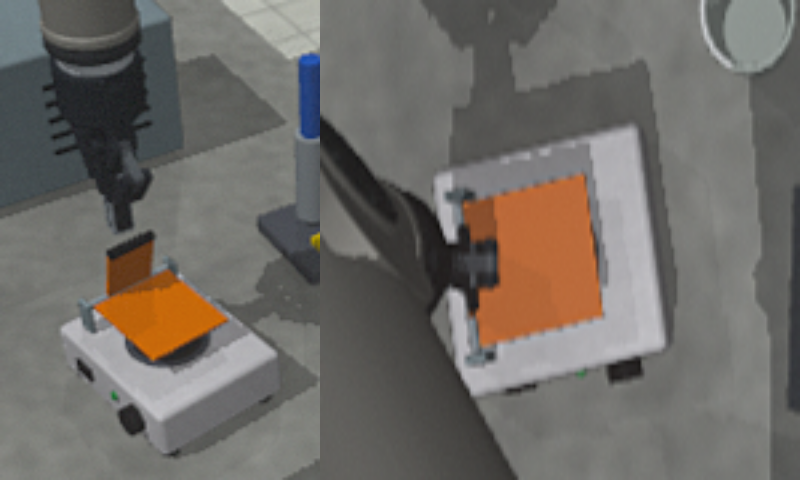

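The side view (left) shows the fingertips at about (120,225), above the tab top at (130,240). So either the tips are higher than the pose says, or they're past the tab. I'll measure with depth.

Run:
```python
from h import *
p=bot.read_camera('side')
o=bot.get_obs(); T=p['camera_from_world']
for P in (o['eef_pos'],o['eef_pos']-[0,0,.008]):
    x=T@np.r_[P,1]; print(p['fx']*x[0]/-x[2]+p['cx'], p['cy']-p['fy']*x[1]/-x[2])
for v in range(90,180,4): print(v,[w(p,u,v).round(3).tolist() for u in (243,246,250)])
```

```text
247.16358144041044 155.86854232293553
247.54269886272712 158.40901931346326
90 [[0.553, 0.246, 0.318], [0.558, 0.241, 0.319], [0.566, 0.239, 0.317]]
94 [[0.548, 0.236, 0.315], [0.555, 0.237, 0.312], [0.566, 0.241, 0.307]]
98 [[0.548, 0.24, 0.303], [0.554, 0.238, 0.302], [0.564, 0.239, 0.299]]
102 [[0.545, 0.236, 0.296], [0.552, 0.236, 0.294], [0.562, 0.237, 0.291]]
106 [[0.545, 0.238, 0.285], [0.552, 0.238, 0.283], [0.689, 0.562, 0.064]]
110 [[0.543, 0.238, 0.276], [0.55, 0.238, 0.273], [0.562, 0.243, 0.266]]
114 [[0.541, 0.235, 0.268], [0.549, 0.237, 0.264], [0.557, 0.234, 0.263]]
118 [[0.54, 0.236, 0.257], [0.546, 0.233, 0.257], [0.553, 0.228, 0.257]]
122 [[0.542, 0.245, 0.241], [0.55, 0.249, 0.236], [0.549, 0.221, 0.252]]
126 [[0.545, 0.258, 0.221], [0.538, 0.22, 0.246], [0.546, 0.216, 0.246]]
130 [[0.547, 0.266, 0.205], [0.539, 0.225, 0.232], [0.545, 0.216, 0.235]]
134 [[0.538, 0.245, 0.21], [0.538, 0.226, 0.221], [0.554, 0.244, 0.204]]
138 [[0.543, 0.263, 0.185], [0.549, 0.26, 0.185], [0.651, 0.501, -0.002]]
142 [[0.543, 0.268, 0.17], [0.548, 0.261, 0.173], [0.56, 0.267, 0.165]]
146 [[0.541, 0.266, 0.161], [0.546, 0.261, 0.162], [0.633, 0.464, -0.001]]
150 [[0.606, 0.454, 0.001], [0.615, 0.452, -0.001], [0.555, 0.259, 0.147]]
154 [[0.532, 0.25, 0.151], [0.541, 0.254, 0.144], [0.553, 0.259, 0.136]]
158 [[0.533, 0.258, 0.133], [0.542, 0.261, 0.127], [0.554, 0.265, 0.119]]
162 [[0.532, 0.26, 0.119], [0.542, 0.266, 0.111], [0.553, 0.268, 0.105]]
166 [[0.532, 0.265, 0.103], [0.541, 0.268, 0.097], [0.553, 0.273, 0.089]]
170 [[0.531, 0.267, 0.089], [0.538, 0.263, 0.089], [0.546, 0.256, 0.091]]
174 [[0.526, 0.256, 0.086], [0.531, 0.249, 0.089], [0.539, 0.242, 0.091]]
178 [[0.519, 0.242, 0.086], [0.525, 0.235, 0.089], [0.532, 0.227, 0.091]]
```

{"fn": "send_rows", "kwargs": {
  "deltas": "0.005 0.03 0 0; 0.01 0.075 0 0; 0.01 0.075 0 0; 0.01 0.075 0 0"
}}

```text
t: 8.0
eef_pos: [0.5604, 0.1944, 0.1229]
tool_rot: [0.001, 1.0, -0.002, -0.0]
contact_force: [0.8, 0.5, 0.4]
gripper_width: 0.002
grasp_force: 0.0
```

Run:
```python
from h import *
p=bot.read_camera('side')
o=bot.get_obs(); T=p['camera_from_world']; print(o['eef_pos'],o['q'])
for P in (o['eef_pos'],o['eef_pos']-[0,0,.008]):
    x=T@np.r_[P,1]; print(p['fx']*x[0]/-x[2]+p['cx'], p['cy']-p['fy']*x[1]/-x[2])
R=np.array([[w(p,u,v) for u in range(200,330)] for v in range(80,190)]).reshape(-1,3)
m=(abs(R[:,0]-o['eef_pos'][0])<.04)&(abs(R[:,1]-o['eef_pos'][1])<.04)&(R[:,2]>.098)
R=R[m]
for z in np.arange(.09,.32,.01):
    s=R[abs(R[:,2]-z)<.005]
    if len(s): print(z.round(2),len(s),s.min(0).round(3),s.max(0).round(3))
q=bot.read_camera('wrist')
a=np.hstack([cv2.resize(p['img'][60:240,200:320],(320,480)),cv2.resize(q['img'],(480,360),interpolation=3) if 0 else cv2.copyMakeBorder(cv2.resize(q['img'],(480,360)),0,120,0,0,0)]); cv2.imwrite('pics/both4.png',a[:,:,::-1])
```

```text
[0.56000137 0.19641117 0.12306709] [-0.13771299  0.45994469 -0.39673674  1.80871521  0.21807014  0.91581644
 -2.20366346]
264.5230526731568 171.00384337545984
264.8271025567065 173.5558289648379
0.15 2 [0.564 0.188 0.154] [0.566 0.19  0.154]
0.16 27 [0.549 0.181 0.155] [0.572 0.203 0.165]
0.17 32 [0.549 0.179 0.165] [0.569 0.203 0.175]
0.18 42 [0.549 0.18  0.175] [0.571 0.204 0.185]
0.19 11 [0.548 0.181 0.185] [0.555 0.2   0.192]
0.2 48 [0.545 0.162 0.196] [0.568 0.228 0.205]
0.21 39 [0.546 0.157 0.205] [0.57  0.231 0.214]
0.22 48 [0.542 0.156 0.215] [0.563 0.233 0.225]
0.23 44 [0.543 0.169 0.225] [0.561 0.236 0.235]
0.24 41 [0.542 0.157 0.235] [0.56  0.213 0.245]
0.25 62 [0.541 0.157 0.245] [0.557 0.213 0.255]
0.26 69 [0.541 0.156 0.255] [0.58  0.215 0.265]
0.27 45 [0.548 0.157 0.265] [0.571 0.183 0.275]
0.28 58 [0.524 0.157 0.275] [0.585 0.198 0.285]
0.29 138 [0.523 0.157 0.285] [0.593 0.202 0.295]
0.3 139 [0.523 0.157 0.295] [0.593 0.205 0.305]
0.31 147 [0.523 0.157 0.305] [0.592 0.201 0.315]
```

View pics/both4.png

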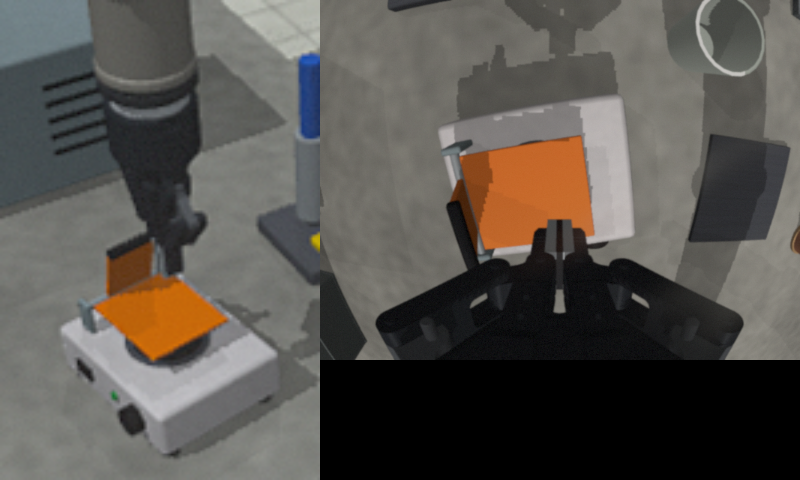

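The shut fingertips really stand at z ≈ 0.152, where the pose implies 0.115, so the true height is the reported one plus about 37 mm; x and y agree. I'll compensate: down 32 mm, then push the tab.

{"fn": "send_rows", "kwargs": {
  "deltas": "0 0 0.02 0; 0 0 0.032 0; 0 0 0.032 0"
}}

```text
t: 8.4
eef_pos: [0.558, 0.1974, 0.0891]
tool_rot: [0.001, 1.0, 0.001, -0.002]
contact_force: [0.2, -1.1, 0.2]
gripper_width: -0.001
grasp_force: 0.0
```

{"fn": "send_rows", "kwargs": {
  "deltas": "-0.003 -0.02 0 0; -0.006 -0.04 0 0; -0.008 -0.055 0 0; -0.01 -0.07 0 0; -0.012 -0.085 0 0"
}}

```text
t: 8.9
eef_pos: [0.5476, 0.282, 0.0907]
tool_rot: [0.001, 1.0, -0.0, -0.0]
contact_force: [0.6, -2.9, -0.3]
gripper_width: -0.002
grasp_force: 1.0
```

{"fn": "send_rows", "kwargs": {
  "deltas": "-0.002 -0.015 0 0; -0.004 -0.03 0 0; -0.006 -0.045 0 0; -0.008 -0.06 0 0; -0.012 -0.075 0 0"
}}

```text
t: 9.4
eef_pos: [0.5357, 0.3591, 0.0912]
tool_rot: [-0.0, 1.0, 0.0, 0.0]
contact_force: [-0.2, 1.0, 0.4]
gripper_width: -0.001
grasp_force: 0.0
```

{"fn": "send_rows", "kwargs": {
  "deltas": "-0.002 -0.03 0 0; -0.004 -0.05 0 0; -0.004 -0.05 -0.05 0; -0.004 -0.05 -0.1 0; -0.004 -0.05 -0.12 0"
}}

```text
t: 9.9
eef_pos: [0.533, 0.4099, 0.2164]
tool_rot: [-0.002, 1.0, 0.0, 0.003]
contact_force: [0.1, 1.1, 1.2]
gripper_width: -0.002
grasp_force: 0.0
```

Run:
```python
from h import *
p=bot.read_camera('side'); q=bot.read_camera('top'); print(bot.get_obs()['eef_pos'])
marks(p,['pad_top','cover_tab_tip','cover_hinge','mixer']);marks(q,['pad_top','mixer'])
a=np.hstack([cv2.resize(p['img'][60:240,200:320],(320,480)),cv2.resize(q['img'][200:320,140:300],(480,480))]); cv2.imwrite('pics/both5.png',a[:,:,::-1])
```

```text
[0.53321137 0.40960336 0.21560386]
pad_top [0.555 0.215 0.075] 0.69
cover_tab_tip [0.534 0.334 0.073] 0.78
cover_hinge [0.551 0.273 0.09 ] 0.76
mixer [0.557 0.218 0.003] 0.65
mixer [ 0.557  0.214 -0.001] 0.59
```

View pics/both5.png

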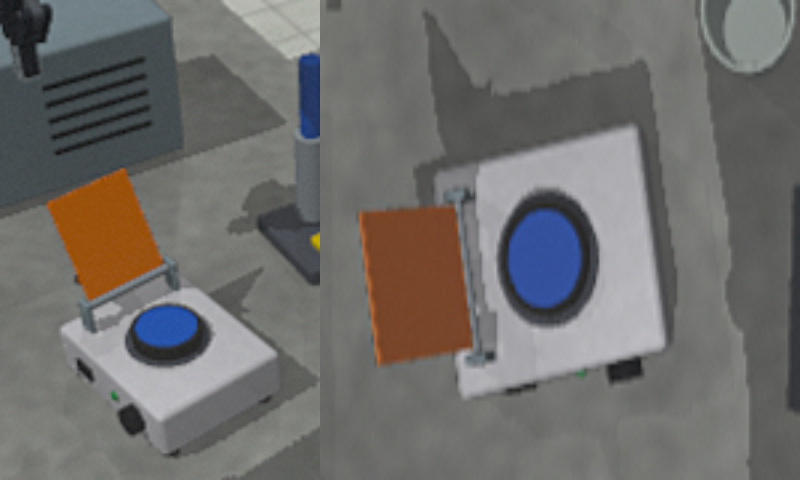

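The cover is fully open: plate leaning back at (105,235), tab tip found at (0.534,0.334,0.073), blue pad at (165,327) left and (543,258) right. Next I'll travel towards the small jar while turning so the jaws close along world x, away from its neighbours, and refine the pad, jar and plate positions.

{"fn": "send_rows", "kwargs": {
  "deltas": "0.014 0.23 0 -40; 0.014 0.23 0 -40; 0.014 0.23 0 -40; 0.014 0.23 0 -40; 0.014 0.23 0 -40",
  "claw": 1
}}

```text
t: 10.8
eef_pos: [0.5456, 0.1724, 0.2097]
tool_rot: [0.001, 0.939, 0.343, -0.001]
contact_force: [-0.1, 0.1, 0.1]
gripper_width: 0.846
grasp_force: 0.0
```

Run:
```python
from h import *
o=bot.get_obs(); print(o['eef_pos'],o['q'],o['tool_rot'])
from scipy.spatial.transform import Rotation as Ro
d=np.array([0.576,-0.315,.23])-o['eef_pos']; print('tool delta',Ro.from_quat(o['tool_rot'],scalar_first=True).inv().apply(d))
for c in('side','top'):
    p=bot.read_camera(c)
    h=cv2.cvtColor(p['img'],cv2.COLOR_RGB2HSV)
    def blob(m,n,zr,xy):
        P=np.array([w(p,u,v) for v,u in np.argwhere(m)]); 
        if not len(P): return
        s=(abs(P[:,2]-zr[0])<zr[1])&(np.hypot(*(P[:,:2]-xy).T)<.045); P=P[s]
        if len(P): print(c,n,len(P),((P.max(0)+P.min(0))/2).round(4),np.ptp(P,axis=0).round(3),np.median(P[:,2]).round(4))
    blob((h[:,:,0]>100)&(h[:,:,0]<125)&(h[:,:,1]>130),'pad',(.075,.012),[.556,.215])
    blob((h[:,:,0]>50)&(h[:,:,0]<75)&(h[:,:,1]>130),'jar',(.086,.008),[.576,-.315])
    for n in ('plate_top','pad_top'): 
        for r in bot.masks_of(p,n)[:1]:
            if n=='pad_top': continue
            v,u=np.argwhere(r['mask']).T; P=np.array([w(p,a,b) for a,b in zip(u,v)]); P=P[abs(P[:,2]-.008)<.012]; print(c,n,r['confidence'],((P.max(0)+P.min(0))/2).round(4),P.mean(0).round(4),np.ptp(P,axis=0).round(3))
```

```text
[0.54560896 0.17240164 0.20974716] [ 0.00850805  0.35199957 -0.53353394  1.76709629  0.2015456   1.07955404
 -1.46536683] [ 7.89079389e-04  9.39413183e-01  3.42783639e-01 -1.27534769e-03]
tool delta [-0.29071123  0.39244619 -0.01916038]
side pad 287 [0.5573 0.2146 0.0759] [0.057 0.059 0.009] 0.0765
side jar 606 [ 0.5761 -0.3133  0.0833] [0.054 0.054 0.01 ] 0.0845
side plate_top 0.89 [ 0.5289 -0.0413  0.0062] [ 0.5239 -0.0492  0.0086] [0.152 0.157 0.017]
top pad 16 [0.5476 0.1882 0.0743] [0.019 0.006 0.012] 0.0767
top jar 404 [ 0.5733 -0.3139  0.0857] [0.052 0.053 0.015] 0.0851
top plate_top 0.87 [ 0.5225 -0.047   0.0088] [ 0.5223 -0.0464  0.009 ] [0.145 0.145 0.02 ]
```

{"fn": "send_rows", "kwargs": {
  "deltas": "-0.145 0.196 -0.02 -40; -0.145 0.196 -0.02 -40; -0.145 0.196 -0.02 -40; -0.145 0.196 -0.02 -40; -0.145 0.196 -0.02 -40"
}}

```text
t: 11.6
eef_pos: [0.5604, -0.052, 0.23]
tool_rot: [-0.0, 0.766, 0.643, 0.0]
contact_force: [1.0, 0.1, 0.3]
gripper_width: 1.002
grasp_force: 0.0
```

{"fn": "send_rows", "kwargs": {
  "deltas": "-0.23 0.055 0 -10; -0.23 0.055 0 -10; -0.23 0.055 0 -10; -0.23 0.055 0 -10; -0.23 0.055 0 -10"
}}

```text
t: 12.1
eef_pos: [0.5728, -0.2906, 0.2295]
tool_rot: [0.0, 0.71, 0.704, -0.0]
contact_force: [0.5, 1.1, -0.1]
gripper_width: 0.999
grasp_force: 0.0
```

Run:
```python
from h import *
o=bot.get_obs(); print(o['eef_pos'],o['q'],o['tool_rot'])
p=bot.read_camera('side');save(p,'s6')
R=np.array([[w(p,u,v) for u in range(640)] for v in range(0,400)]).reshape(-1,3)
m=(abs(R[:,0]-o['eef_pos'][0])<.07)&(abs(R[:,1]-o['eef_pos'][1])<.045)&(R[:,2]>.13);R=R[m]
for z in np.arange(.14,.32,.01):
    s=R[abs(R[:,2]-z)<.005]
    if len(s): print(z.round(2),len(s),s.min(0).round(3),s.max(0).round(3))
```

```text
[ 0.57283033 -0.29059036  0.22951579] [ 0.73606158  0.44741998 -0.50254706  1.58024252  0.22821274  1.17273575
  0.17739733] [ 3.96052893e-05  7.10219170e-01  7.03980627e-01 -7.33463874e-05]
0.27 10 [ 0.524 -0.299  0.272] [ 0.617 -0.282  0.275]
0.28 88 [ 0.517 -0.302  0.275] [ 0.629 -0.279  0.285]
0.29 114 [ 0.516 -0.302  0.285] [ 0.629 -0.279  0.295]
0.3 110 [ 0.516 -0.302  0.295] [ 0.629 -0.28   0.305]
0.31 73 [ 0.516 -0.303  0.305] [ 0.628 -0.281  0.315]
```

The open tips measure z = 0.272, which fits the same 37 mm offset. Next: align over the jar, go down and grip.

{"fn": "send_rows", "kwargs": {
  "deltas": "-0.023 0.002 0.04 0; -0.023 0.002 0.09 0; -0.023 0.002 0.14 0; -0.023 0.002 0.18 0; -0.023 0.002 0.205 0"
}}

```text
t: 12.65
eef_pos: [0.5733, -0.3085, 0.0209]
tool_rot: [-0.002, 0.709, 0.705, -0.0]
contact_force: [0.1, -0.4, 0.6]
gripper_width: 1.001
grasp_force: 0.0
```

{"fn": "send_rows", "kwargs": {
  "deltas": "0 0 0.01 0; 0 0 0.017 0; 0 0 0.017 0"
}}

```text
t: 12.95
eef_pos: [0.575, -0.311, 0.0081]
tool_rot: [0.0, 0.71, 0.704, 0.0]
contact_force: [-0.1, 1.0, 0.4]
gripper_width: 1.0
grasp_force: 0.0
```

Run:
```python
from h import *
p=bot.read_camera('side'); q=bot.read_camera('wrist'); o=bot.get_obs(); print(o['eef_pos'],o['contact_force'])
a=np.hstack([cv2.resize(p['img'][200:440,280:480],(400,480)),cv2.copyMakeBorder(cv2.resize(q['img'],(400,300)),0,180,0,0,0)]); cv2.imwrite('pics/g7.png',a[:,:,::-1])
```

```text
[ 0.57541915 -0.31190157  0.00940712] [-0.06954804 -0.22797249 -0.19722165]
```

View pics/g7.png

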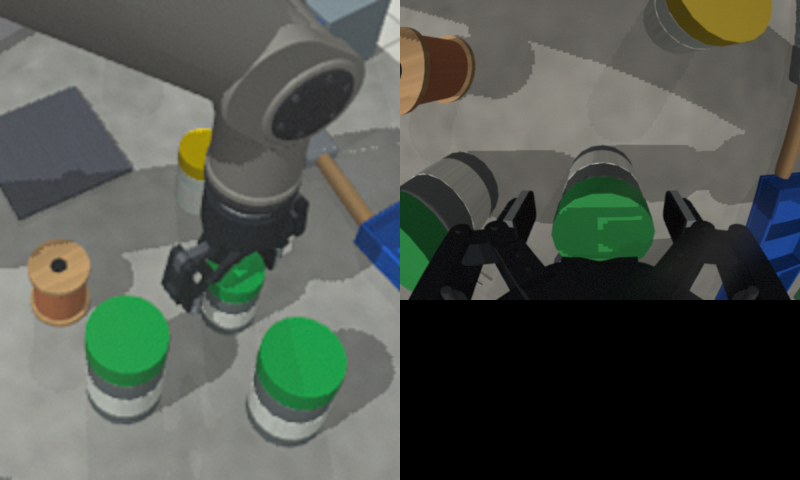

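The small jar sits between the pads (side view about (232,285), wrist view about (603,225)), and the neighbouring jars are clear. I'll close and lift slightly.

{"fn": "send_rows", "kwargs": {
  "deltas": "0 0 0 0; 0 0 0 0; 0 0 0 0; 0 0 0 0; 0 0 0 0",
  "claw": 0,
  "force": 50
}}

```text
t: 13.55
eef_pos: [0.5752, -0.3123, 0.0094]
tool_rot: [0.001, 0.71, 0.704, 0.0]
contact_force: [0.6, 1.0, 6.7]
gripper_width: 0.622
grasp_force: 51.9
```

{"fn": "send_rows", "kwargs": {
  "deltas": "0 0 0 0; 0 0 -0.005 0; 0 0 -0.03 0; 0 0 -0.08 0; 0 0 -0.13 0"
}}

```text
t: 14.05
eef_pos: [0.5727, -0.3113, 0.1383]
tool_rot: [-0.002, 0.71, 0.704, -0.0]
contact_force: [0.3, -0.5, -1.0]
gripper_width: 0.618
grasp_force: 53.0
```

```bash
cat >> h.py <<'E'
def jar():
    p=bot.read_camera('side'); o=bot.get_obs(); e=o['eef_pos']; h=cv2.cvtColor(p['img'],cv2.COLOR_RGB2HSV)
    m=(h[:,:,0]>50)&(h[:,:,0]<75)&(h[:,:,1]>110)
    P=np.array([w(p,u,v) for v,u in np.argwhere(m)]); P=P[(np.hypot(*(P[:,:2]-e[:2]).T)<.05)]
    print('eef',e.round(4),o['contact_force'].round(1),o['gripper_width'],o['grasp_force'],o['t'],'q7',o['q'][6])
    if len(P): print('lid',len(P),P.min(0).round(3),P.max(0).round(3))
    return p
E
python3 -c "
from h import *
jar()"
```

```text
eef [ 0.5781 -0.3132  0.1486] [ 2.9 -0.8  4.5] 0.6206288798765214 53.2120817899704 14.1 q7 0.16792684139604033
lid 515 [ 0.542 -0.341  0.191] [ 0.6   -0.299  0.259]
```

{"fn": "send_rows", "kwargs": {
  "deltas": "0.03 -0.001 -0.015 0; 0.07 -0.003 -0.03 0; 0.11 -0.004 -0.03 0; 0.15 -0.005 -0.03 0; 0.19 -0.006 -0.03 0"
}}

```text
t: 14.6
eef_pos: [0.569, -0.1204, 0.1679]
tool_rot: [-0.0, 0.71, 0.704, -0.0]
contact_force: [1.0, -0.2, -1.0]
gripper_width: 0.619
grasp_force: 53.2
```

{"fn": "send_rows", "kwargs": {
  "deltas": "0.04 -0.001 0 0; 0.08 -0.003 0 0; 0.12 -0.005 0 0; 0.16 -0.006 0 0; 0.19 -0.007 0 0"
}}

```text
t: 15.1
eef_pos: [0.5634, 0.0712, 0.1679]
tool_rot: [-0.0, 0.709, 0.705, 0.0]
contact_force: [0.8, -0.2, -1.8]
gripper_width: 0.62
grasp_force: 53.2
```

{"fn": "send_rows", "kwargs": {
  "deltas": "0.04 -0.001 0 0; 0.08 -0.003 0 0; 0.12 -0.004 0 0; 0.14 -0.005 0 0; 0.147 -0.005 0 0"
}}

```text
t: 15.6
eef_pos: [0.5593, 0.2185, 0.1679]
tool_rot: [-0.001, 0.709, 0.706, 0.0]
contact_force: [-0.4, 0.7, -1.6]
gripper_width: 0.624
grasp_force: 53.2
```

{"fn": "send_rows", "kwargs": {
  "deltas": "0 0 0 0; 0 0 0 0"
}}

```text
t: 15.8
eef_pos: [0.5609, 0.2131, 0.1675]
tool_rot: [0.0, 0.711, 0.703, -0.001]
contact_force: [-0.8, -0.8, -1.8]
gripper_width: 0.621
grasp_force: 53.2
```

```bash
python3 -c "
from h import *
p=jar();print(bot.get_obs()['tool_rot'],bot.get_obs()['q'])"
```

```text
eef [0.561  0.2129 0.1676] [-0.2 -0.2 -0.9] 0.618344851132217 53.19842576980591 15.85 q7 -0.7409524896291537
lid 390 [0.533 0.182 0.219] [0.588 0.241 0.271]
[ 4.50942442e-04  7.11072420e-01  7.03118295e-01 -6.88608010e-04] [ 0.0058344   0.46145057 -0.6262401   1.74221053  0.30897216  1.0390284
 -0.74095249]
```

{"fn": "send_rows", "kwargs": {
  "deltas": "0.003 -0.004 0.02 0; 0.003 -0.004 0.04 0; 0.003 -0.004 0.055 0; 0.003 -0.004 0.065 0; 0.003 -0.004 0.07 0"
}}

```text
t: 16.35
eef_pos: [0.5565, 0.2173, 0.0969]
tool_rot: [-0.0, 0.711, 0.704, -0.001]
contact_force: [0.5, -0.4, -1.4]
gripper_width: 0.621
grasp_force: 53.2
```

Run:
```python
from h import *
p=jar()
cv2.imwrite('pics/g8.png',cv2.resize(p['img'][80:240,180:340],(560,560))[:,:,::-1])
```

```text
eef [0.5564 0.2175 0.0967] [ 0.4  0.8 -1.4] 0.6236823318223614 53.200058341026306 16.4 q7 -0.801341775086718
lid 357 [0.529 0.187 0.149] [0.584 0.244 0.206]
```

View pics/g8.png

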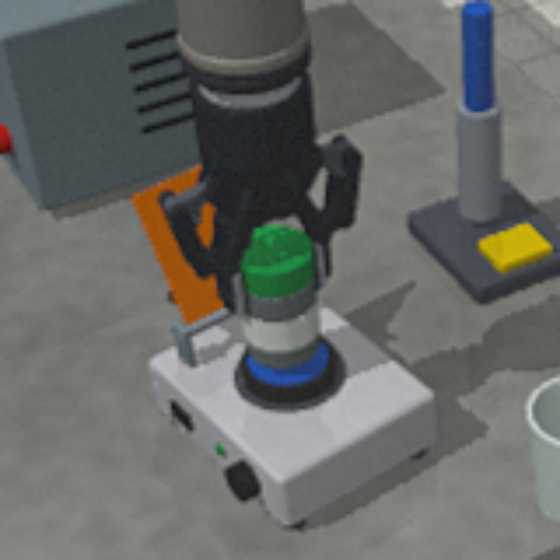

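The jar hangs upright just above the blue pad (jar bottom about (285,365) within the pad ring at (290,375)), centred, with the gripper clear of the cover. I'll press in steps, watching the force.

{"fn": "send_rows", "kwargs": {
  "deltas": "-0.001 0 0.006 0; -0.001 0 0.012 0; -0.001 0 0.016 0; -0.001 0 0.019 0; -0.001 0 0.019 0"
}}

```text
t: 16.9
eef_pos: [0.557, 0.2174, 0.0792]
tool_rot: [0.0, 0.71, 0.704, 0.0]
contact_force: [-1.0, -1.5, 5.0]
gripper_width: 0.62
grasp_force: 53.4
```

{"fn": "send_rows", "kwargs": {
  "deltas": "0 0 0.002 0; 0 0 0.004 0; 0 0 0.004 0"
}}

```text
t: 17.2
eef_pos: [0.557, 0.2174, 0.0757]
tool_rot: [0.0, 0.71, 0.704, 0.0]
contact_force: [-1.3, -2.3, 7.1]
gripper_width: 0.625
grasp_force: 53.7
```

{"fn": "send_rows", "kwargs": {
  "deltas": "0 0 0.002 0; 0 0 0.004 0; 0 0 0.004 0"
}}

```text
t: 17.5
eef_pos: [0.557, 0.2174, 0.0723]
tool_rot: [0.001, 0.71, 0.704, 0.0]
contact_force: [-1.7, -2.3, 9.9]
gripper_width: 0.625
grasp_force: 54.4
```

{"fn": "send_rows", "kwargs": {
  "deltas": "0 0 0.001 0; 0 0 0.002 0; 0 0 0.002 0"
}}

```text
t: 17.8
eef_pos: [0.5571, 0.2175, 0.0721]
tool_rot: [0.001, 0.71, 0.704, 0.0]
contact_force: [-7.6, -4.3, 25.9]
gripper_width: 0.619
grasp_force: 55.9
```

It's on the stop: 26 N and no further travel. I'll hold there for about 3 s.

{"fn": "send_rows", "kwargs": {
  "deltas": "0 0 0 0; 0 0 0 0; 0 0 0 0; 0 0 0 0; 0 0 0 0"
}}

```text
t: 18.3
eef_pos: [0.5571, 0.2175, 0.0721]
tool_rot: [0.001, 0.71, 0.704, 0.0]
contact_force: [-7.7, -5.7, 25.3]
gripper_width: 0.619
grasp_force: 55.9
```

{"fn": "send_rows", "kwargs": {
  "deltas": "0 0 0 0; 0 0 0 0; 0 0 0 0; 0 0 0 0; 0 0 0 0"
}}

```text
t: 18.8
eef_pos: [0.5571, 0.2175, 0.0721]
tool_rot: [0.001, 0.71, 0.704, 0.0]
contact_force: [-8.0, -5.4, 25.4]
gripper_width: 0.621
grasp_force: 55.9
```

{"fn": "send_rows", "kwargs": {
  "deltas": "0 0 0 0; 0 0 0 0; 0 0 0 0; 0 0 0 0; 0 0 0 0"
}}

```text
t: 19.3
eef_pos: [0.5571, 0.2175, 0.0721]
tool_rot: [0.001, 0.71, 0.704, 0.0]
contact_force: [-7.3, -4.0, 25.9]
gripper_width: 0.622
grasp_force: 55.9
```

{"fn": "send_rows", "kwargs": {
  "deltas": "0 0 0 0; 0 0 0 0; 0 0 0 0; 0 0 0 0; 0 0 0 0"
}}

```text
t: 19.8
eef_pos: [0.5571, 0.2175, 0.0721]
tool_rot: [0.001, 0.71, 0.704, 0.0]
contact_force: [-7.2, -5.4, 26.2]
gripper_width: 0.623
grasp_force: 55.9
```

{"fn": "send_rows", "kwargs": {
  "deltas": "0 0 0 0; 0 0 0 0; 0 0 0 0; 0 0 0 0; 0 0 0 0"
}}

```text
t: 20.3
eef_pos: [0.5571, 0.2175, 0.0721]
tool_rot: [0.001, 0.71, 0.704, 0.0]
contact_force: [-7.3, -5.4, 25.5]
gripper_width: 0.625
grasp_force: 55.9
```

{"fn": "send_rows", "kwargs": {
  "deltas": "0 0 0 0; 0 0 0 0; 0 0 0 0; 0 0 0 0; 0 0 0 0"
}}

```text
t: 20.8
eef_pos: [0.5571, 0.2175, 0.0721]
tool_rot: [0.001, 0.71, 0.704, 0.0]
contact_force: [-6.6, -5.2, 25.2]
gripper_width: 0.619
grasp_force: 55.9
```

{"fn": "send_rows", "kwargs": {
  "deltas": "0 0 -0.01 0; 0 0 -0.03 0; 0 0 -0.06 0; 0 0 -0.09 0; 0 0 -0.1 0"
}}

```text
t: 21.3
eef_pos: [0.5579, 0.2185, 0.1718]
tool_rot: [0.001, 0.71, 0.704, 0.002]
contact_force: [0.7, 0.7, -1.1]
gripper_width: 0.622
grasp_force: 53.2
```

Run:
```python
from h import *
p=jar(); marks(p,['cover_tab_tip','pad_top'])
```

```text
eef [0.558  0.2184 0.1719] [0.4 0.4 0.2] 0.6200197700598885 53.23765218257904 21.35 q7 -0.7467290685966446
lid 393 [0.531 0.188 0.227] [0.585 0.244 0.276]
cover_tab_tip [0.538 0.332 0.071] 0.86
pad_top [0.556 0.212 0.076] 0.78
pad_top [ 0.525 -0.048  0.01 ] 0.39
```

{"fn": "send_rows", "kwargs": {
  "deltas": "-0.03 -0.005 0 0; -0.07 -0.01 0 0; -0.11 -0.015 0 0; -0.15 -0.02 0 0; -0.19 -0.025 0 0"
}}

```text
t: 21.95
eef_pos: [0.5282, 0.0256, 0.1667]
tool_rot: [-0.001, 0.71, 0.704, -0.001]
contact_force: [0.6, -0.1, -1.3]
gripper_width: 0.622
grasp_force: 53.2
```

{"fn": "send_rows", "kwargs": {
  "deltas": "-0.04 -0.005 0 0; -0.065 -0.008 0.02 0; -0.074 -0.009 0.05 0; -0.074 -0.009 0.09 0; -0.074 -0.009 0.12 0"
}}

```text
t: 22.45
eef_pos: [0.5177, -0.0472, 0.0452]
tool_rot: [-0.002, 0.711, 0.704, -0.001]
contact_force: [-0.2, -0.2, -0.7]
gripper_width: 0.619
grasp_force: 53.2
```

{"fn": "send_rows", "kwargs": {
  "deltas": "0 0 0.01 0; 0 0 0.02 0; 0 0 0.02 0"
}}

```text
t: 22.75
eef_pos: [0.5198, -0.0461, 0.028]
tool_rot: [-0.001, 0.71, 0.704, -0.0]
contact_force: [-1.1, 0.0, -0.9]
gripper_width: 0.623
grasp_force: 53.1
```

Run:
```python
from h import *
p=jar(); marks(p,['paste_jar_center','plate_top'])
q=bot.read_camera('wrist'); marks(q,['plate_top'])
```

```text
eef [ 0.5206 -0.0461  0.029 ] [-0.  -1.2 -1.1] 0.6240020002396729 53.14327955245972 22.8 q7 -0.38497760603710135
lid 398 [ 0.492 -0.075  0.08 ] [ 0.546 -0.033  0.137]
paste_jar_center [ 0.447 -0.326  0.058] 0.81
paste_jar_center [ 0.517 -0.049  0.063] 0.79
paste_jar_center [ 0.561 -0.422  0.057] 0.79
plate_top [ 0.529 -0.048  0.008] 0.62
```

{"fn": "send_rows", "kwargs": {
  "deltas": "0 0.002 0.003 0; 0 0.004 0.006 0; 0 0.004 0.009 0; 0 0.004 0.011 0; 0 0.004 0.011 0"
}}

```text
t: 23.5
eef_pos: [0.5241, -0.0463, 0.0175]
tool_rot: [-0.0, 0.71, 0.704, -0.0]
contact_force: [-1.0, 0.4, -1.4]
gripper_width: 0.619
grasp_force: 53.5
```

Run:
```python
from h import *
p=jar()
```

```text
eef [ 0.5241 -0.0463  0.0177] [ 0.5 -0.2 -2.6] 0.6235484995156304 53.514829874038696 23.55 q7 -0.3968700149385783
lid 389 [ 0.496 -0.075  0.072] [ 0.551 -0.033  0.129]
```

Not in contact yet (weight still in the gripper), so I'll go down in 1 mm steps.

{"fn": "send_rows", "kwargs": {
  "deltas": "0 0 0.001 0; 0 0 0.001 0; 0 0 0.001 0"
}}

```text
t: 23.85
eef_pos: [0.5244, -0.0463, 0.0173]
tool_rot: [0.0, 0.71, 0.704, -0.0]
contact_force: [-2.1, 0.9, 5.7]
gripper_width: 0.623
grasp_force: 53.7
```

{"fn": "send_rows", "kwargs": {
  "deltas": "0 0 0.0005 0; 0 0 0.0005 0; 0 0 0.0005 0"
}}

```text
t: 24.15
eef_pos: [0.5244, -0.0463, 0.0172]
tool_rot: [0.0, 0.71, 0.704, -0.0]
contact_force: [-3.4, -0.8, 11.2]
gripper_width: 0.624
grasp_force: 54.5
```

The jar is down. Releasing gently, then rising.

{"fn": "send_rows", "kwargs": {
  "deltas": "0 0 -0.001 0; 0 0 -0.001 0; 0 0 -0.001 0; 0 0 -0.001 0; 0 0 -0.001 0",
  "force": 20
}}

```text
t: 24.65
eef_pos: [0.5244, -0.0464, 0.0173]
tool_rot: [0.0, 0.71, 0.704, 0.0]
contact_force: [-0.1, 0.4, -0.4]
gripper_width: 0.622
grasp_force: 53.2
```

{"fn": "send_rows", "kwargs": {
  "deltas": "0 0 0 0; 0 0 0 0; 0 0 0 0; 0 0 0 0; 0 0 0 0",
  "claw": 1
}}

```text
t: 25.15
eef_pos: [0.5244, -0.0464, 0.0174]
tool_rot: [0.0, 0.71, 0.704, 0.0]
contact_force: [0.6, 0.6, -0.2]
gripper_width: 0.999
grasp_force: 0.0
```

{"fn": "send_rows", "kwargs": {
  "deltas": "0 0 -0.01 0; 0 0 -0.03 0; 0 0 -0.07 0; 0 0 -0.12 0; 0 0 -0.16 0"
}}

```text
t: 25.65
eef_pos: [0.5246, -0.046, 0.1806]
tool_rot: [0.001, 0.71, 0.704, 0.001]
contact_force: [1.3, -0.7, -0.2]
gripper_width: 1.0
grasp_force: 0.0
```

{"fn": "send_rows", "kwargs": {
  "deltas": "0 0 -0.03 0; 0 0 -0.05 0; 0 0 -0.05 0; 0 0 -0.05 0"
}}

```text
t: 26.05
eef_pos: [0.5242, -0.0464, 0.2277]
tool_rot: [0.0, 0.71, 0.704, 0.0]
contact_force: [-0.2, -0.2, -0.3]
gripper_width: 1.001
grasp_force: 0.0
```

Run:
```python
from h import *
p=jar(); save(p,'end'); marks(p,['paste_jar_center','plate_top','cover_tab_tip','flux_jar_center','spool_center','cup_center'])
```

```text
eef [ 0.5236 -0.0465  0.2268] [-0.4 -0.9 -0.3] 1.0008810235492127 0.0 26.1 q7 -0.1972680815539002
lid 514 [ 0.496 -0.076  0.07 ] [ 0.552 -0.02   0.097]
paste_jar_center [ 0.561 -0.424  0.057] 0.91
paste_jar_center [ 0.524 -0.053  0.051] 0.74
paste_jar_center [ 0.637 -0.188  0.042] 0.67
paste_jar_center [ 0.444 -0.328  0.062] 0.57
plate_top [ 0.525 -0.05   0.006] 0.6
plate_top [ 0.442 -0.217  0.032] 0.49
cover_tab_tip [0.538 0.33  0.072] 0.57
flux_jar_center [ 0.636 -0.186  0.044] 0.95
spool_center [ 0.449 -0.217  0.028] 0.62
cup_center [0.7   0.05  0.043] 0.93
```

View pics/end.png

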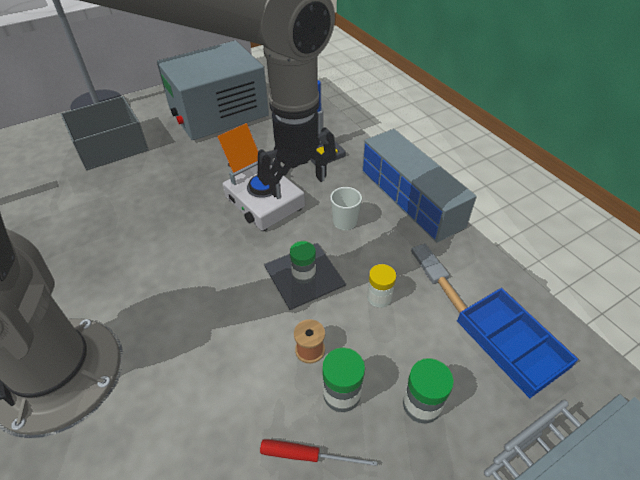

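The jar stands upright in the middle of the plate (303,262), the cover is open (240,148), the cup, spool and yellow jar haven't moved, and the gripper is clear.

```bash
python3 -c "
from station import bot
print(bot.hand_in())"
```

```text
the job is handed in; nothing more can be done
None
```

The job is handed in after about 26 s of the 67 s. The cover snapped fully open on the second real push (the first passed over the tab), the small green-lidded jar was held hard down on the pad for 3 s and now stands upright and released in the middle of the work plate, and the cover is still open with the yellow-lidded jar, spool and cup unmoved.

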